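# Close the push-and-twist cap of the wax jar

## Task

Put the loose cap on the wax jar in its wooden holder and lock it: feel for the shell's two notches, press the cap down against the spring, twist it clockwise (seen from above) until its lugs catch under the shell, then let go so that it springs up into its locked place. Be gentle: do not lean on the cap or wrench it against the jar with more than about 60 N, and leave the carved birds and the sanding block where they are.

Things in the scene. Friction and masses are not known exactly. Their poses are not given: they have to be found in the camera images.
- cap: Loose black plastic cap, 50.5 mm high, about 80 g, standing on the bench on its nose. Origin: centre of the nose's underside; z up its axis. Nose tapers from 32 to 40 mm diameter (z 0 to 5), stem 40 mm diameter, flange disc 68 mm diameter (z 19.5 to 24.5). Half a turn about z makes no difference.
- cap_grip (a point): Middle of the grip bar on top of the cap, 37 mm above the cap's origin: bar 48 mm long along x, 14 mm thick along y, from the flange (z 24.5) to z 50.5.
- cap_lugs (a point): On the cap's axis at the underside of its two lugs, 5 mm above the cap's origin. The lugs stick out of the stem at +x and -x, straight under the ends of the bar: 9 mm wide, 4 mm thick, reaching 28 mm from the axis.
- jar: Amber jar 82 mm in diameter with a steel shell for a neck, in a wooden holder 110 x 110 x 25 mm fixed to the bench. Origin: centre of the holder's underside, z up. All heights below (h) are of the cap's origin above this origin, in mm.
- jar_mouth (a point): Centre of the mouth at the shell's top face, 100 mm above the jar's origin. Shell 72 mm diameter, round mouth 44 mm; two opposite notches in its rim, 12.4 mm wide, reach 29.5 mm from the axis. The stuck-tight shell's notch line lies up to 0.55 rad either way from the jar's x axis, not measured: see it, or feel for it by turning the cap on the rim (h 95) until the lugs drop in.
- jar_disc (a point): Top of the black spring disc in the mouth, 92 mm above the jar's origin: it meets the nose at h 92 with 3.5 N, growing 0.5 N per mm. The flange meets the shell at h 80.5. In the notches the lugs have about 0.06 rad of play either way.
- jar_lock (a point): Where the cap's origin rests when locked, 86 mm above the jar's origin (h 86). The rim is 5 mm thick; a hump under it, clockwise of each notch, is 2.5 mm lower: press to h under 83.5, keep pressing and turn clockwise 0.7 to 0.85 rad from the notches (end stop near 0.93), then let go: it springs up to h 86. Short of that it stays low under the hump or pops out to h 92. Anticlockwise is blocked.
- bird0: Carved pale wooden bird, about 62 mm wide and 65 mm high, standing loose beyond the work: leave alone. Origin: under its body.
- bird1: Carved pale wooden bird, about 62 mm wide and 65 mm high, standing loose beyond the work: leave alone. Origin: under its body.
- bird2: Carved pale wooden bird, about 62 mm wide and 65 mm high, standing loose beyond the work: leave alone. Origin: under its body.
- sander: Cork sanding block 100 x 55 x 32 mm lying loose on the bench: leave alone. Origin: centre of its underside.
Mind the look-alikes: they are no part of the job. Of the things shaped like the cap, the black one is meant.

How it is judged:
By the outcome, as a careful person would: the job done as asked, in the order asked, and still so for the second after the job is handed in, with the robot touching nothing.
It also fails if it takes over 72 s, if anything falls off the work surface, if the arm or the gripper's body presses on something with over 40 N, if the wrist force passes 120 N, or if a joint passes its speed limit or range.

## Robot

A 6-joint arm with a two-finger parallel gripper is mounted at the origin on the work surface. World frame = base frame: x ahead of the robot, y to its left, z up, the work surface at z = 0. Lengths are in mm, angles in rad, forces in N, time in s.
With the tool pointing down it reaches from about 350 to 875 mm from the base axis. Payload 4.2 kg.
Tool frame: the origin (TCP) lies between the finger pads; the fingertips stand 11 mm ahead of it and the grasp point (between the pads) lies 8 mm behind it; z points along the fingers, y is the direction in which the jaws open and shut (so a half turn about z gives the same grasp; the last joint's range is limited). The gripper opens to 85 mm and grips with 20 to 120 N. Pads are 22 mm wide; open, the fingers measure 114 mm over their backs; the gripper's body (76 mm by 85 mm) begins 54 mm behind the grasp point. The pads swing forward as they close: fully open they stand 13 mm farther back than shut.
Start: joints at [1.524, 0.385, 0.008, 0, -1.194, -0.259], TCP at [188.128, 595.993, 242.312] pointing down, gripper open.
Joint ranges: [-3.14, 3.14], [-1.21, 2.06], [-1.07, 1.41], [-3.16, 2.05], [-2.99, -0.16], [-3.1, 3.1]. Speed limits (rad/s): [2.79, 2.79, 3.14, 3.14, 3.14, 3.14].

## Interface

Orientations are given as a unit quaternion [x, y, z, w].
In Python, from bench import * gives the robot as it stands.
- The arm moves only by the tool servo_tool, never from a script. Its argument "rows" is a list of rows, each a list of 7 numbers: the opening, from 0 (shut) to 1 (fully open), then the shift along the tool's x, y, z in cm, then the turn, a rotation vector about the tool's x, y, z in degrees. A call has 1 to 12 rows; each row shifts and turns the commanded pose from where the row before left it, along the tool's axes as they then stand; what a row does not reach is not made up. A row lasts 1/10 s, in which the tool goes at most 50 mm and 8.59 degrees, less where a joint would pass 70% of its speed; a pose out of reach is approached as far as the arm can. A call is refused whole if a number of a shift passes 5 or a number of a turn 8.59, either way. A call with a gripper value outside its range is refused whole. The fingers move at their own pace and stop on an object; the grip force is fixed at half the most. Time passes only in rows, so rows that do not move let the fingers close. It gives the time, the measured TCP pose, the force and the opening at its end, in the units of the state.
- read_state(): the state, without advancing time (a new reading comes with each control period).
- get_image(name): name is "side" or "top" or "wrist"; returns a dict with "image" (420x560x3 uint8, red, green, blue), "mtx" (3x3 intrinsics, pixels), "extrinsics" (4x4, takes a point from camera to world coordinates). Camera axes: x right, y up, looking along -z (the intrinsics and any distortion apply to the point x, -y, -z); pixel columns grow to the right and rows downward; lengths in mm; the calibration is good to about 2 mm. The wrist camera is an equidistant fisheye: a pixel r from the principal point sees the ray r / f radians off the axis. A picture is of the moment at which its call begins. There is no depth.
- job_done(): hands the job in, once; it reports no verdict.
The state is a dict: "clock": time; "joints": joint angles; "joint_vel": joint speeds; "joint_efforts": joint torques, N m; "position": TCP position; "ee_rot": TCP orientation; "contact_force": force on the tool from outside, world axes, zero at the start; "wrist_torque": the same for the moment, N m; "gripper_width": finger opening in mm.
Only numpy, scipy, OpenCV 4.12 (cv2) and the standard library are available. Lean on these libraries where they do the work, as an engineer would, in place of code of your own. Each camera call takes 0.05 s, during which the arm holds its last target. There are 200 camera calls.

## Working session

There is one attempt and no reset: what is moved stays moved. The work goes in short steps, Python scripts to look and compute and a tool call to move; the robot and the scene stay as the last step left them, time stands still between calls to the robot, and variables do not carry over. Pictures are saved under pics/ and viewed, about 8 in all and at most 12, crops included, and the job is handed in when it is done.

Besides the shell and the picture viewer there is one more tool, called as name(argument=value, ...), one argument or row to a line, values as JSON. servo_tool: Moves the arm, as the interface text tells. Its arguments: {"type":"object","properties":{"rows":{"type":"array","items":{"type":"array","items":{"type":"number"}}}},"required":["rows"]}

```bash
ls; mkdir -p pics; python3 - <<'E'
from bench import *
import cv2,numpy as np
s=read_state();print({k:np.round(v,3) for k,v in s.items()})
for n in("side","top","wrist"):
    d=get_image(n);cv2.imwrite(f"pics/{n}0.png",d["image"][...,::-1]);print(n,d["mtx"].round(1).tolist(),np.round(d["extrinsics"],3).tolist(),[k for k in d])
a=[cv2.imread(f"pics/{n}0.png") for n in("side","top")]
E
```

```text
pics
{'clock': np.float64(0.0), 'joints': array([ 1.524,  0.386,  0.007, -0.   , -1.194, -0.259]), 'joint_vel': array([-0.001,  0.002,  0.001,  0.002, -0.   , -0.001]), 'joint_efforts': array([-1.0000e-03, -3.9229e+01,  1.8840e+01,  4.1860e+00, -5.0000e-03,
        0.0000e+00]), 'position': array([187.968, 595.493, 241.219]), 'ee_rot': array([ 0.988, -0.152, -0.   ,  0.001]), 'contact_force': array([-0.357, -0.29 ,  0.132]), 'wrist_torque': array([ 0.004, -0.061, -0.012]), 'gripper_width': np.float64(85.404)}
side [[379.1, 0.0, 280.2], [0.0, 379.1, 215.1], [0.0, 0.0, 1.0]] [[0.999, 0.025, -0.042, 586.157], [-0.048, 0.653, -0.756, -540.939], [0.009, 0.757, 0.654, 559.82], [0.0, 0.0, 0.0, 1.0]] ['image', 'mtx', 'extrinsics']
top [[433.0, 0.0, 278.5], [0.0, 433.0, 209.0], [0.0, 0.0, 1.0]] [[0.028, 0.996, -0.084, 573.195], [-1.0, 0.029, 0.01, 49.097], [0.013, 0.084, 0.996, 995.775], [0.0, 0.0, 0.0, 1.0]] ['image', 'mtx', 'extrinsics']
wrist [[325.2, 0.0, 275.9], [0.0, 325.2, 202.6], [0.0, 0.0, 1.0]] [[-0.301, 0.915, 0.267, 255.72], [-0.954, -0.29, -0.083, 574.044], [0.001, -0.28, 0.96, 373.72], [0.0, 0.0, 0.0, 1.0]] ['image', 'mtx', 'extrinsics']
```

View pics/top0.png

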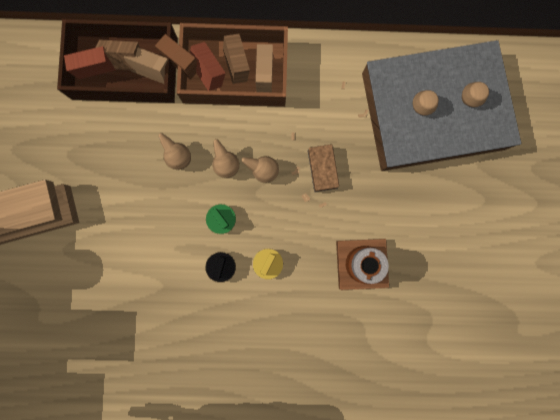

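View pics/side0.png

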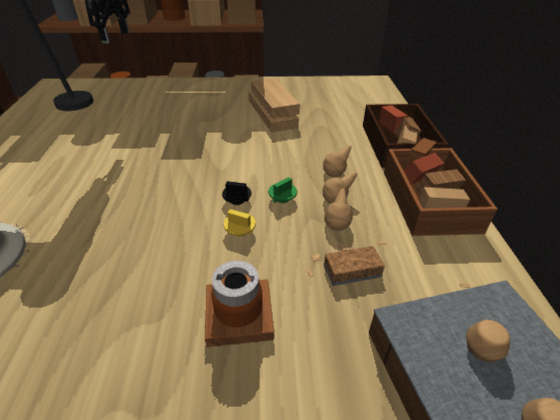

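```bash
cat > h.py <<'E'
from bench import *
import cv2,numpy as np
def ray(d,uv,fish=False):
    K=d["mtx"];E=d["extrinsics"]
    p=np.array([(uv[0]-K[0,2])/K[0,0],(uv[1]-K[1,2])/K[1,1]])
    if fish:
        r=np.hypot(*p);v=np.array([*(p/r*np.sin(r) if r>0 else p),np.cos(r)])
    else: v=np.array([*p,1.])
    return E[:3,3],E[:3,:3]@(v*[1,-1,-1])
def onz(d,uv,z,fish=False):
    o,v=ray(d,uv,fish);return (o+v*(z-o[2])/v[2])[:2]
def proj(d,P,fish=False):
    K=d["mtx"];E=d["extrinsics"]
    c=(np.array(P)-E[:3,3])@E[:3,:3]*[1,-1,-1]
    if fish:
        th=np.arctan2(np.hypot(c[0],c[1]),c[2]);q=c[:2]/np.hypot(c[0],c[1])*th
    else: q=c[:2]/c[2]
    return q*K[0,0]+K[:2,2]
E
python3 - <<'E'
from h import *
d=get_image("top");im=d["image"]
for n,uv,z in(("black",(220.5,267),22),("mouth",(370,265),100),("holder",(362.5,264.5),25),("green",(221,219),22),("yel",(267.5,264),22)):print(n,onz(d,uv,z).round(1))
a=im[240:295,195:250];b=im[235:295,335:395]
up=lambda x:cv2.resize(x,(390,390),interpolation=cv2.INTER_CUBIC)
a=cv2.convertScaleAbs(up(a),alpha=3,beta=10)
cv2.imwrite("pics/crop.png",np.hstack([a,up(b)])[...,::-1])
E
```

```text
black [522.1 164.7]
mouth [ 538.7 -151.7]
holder [ 536.4 -151.7]
green [629.2 167.7]
yel [531.6  60.2]
```

View pics/crop.png

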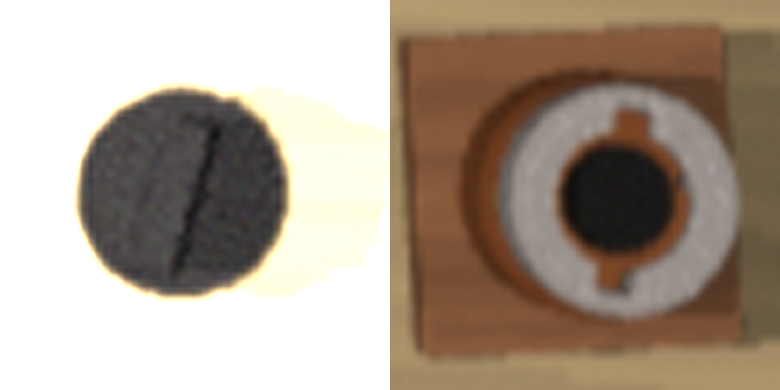

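```bash
cat >> h.py <<'E'
from scipy.spatial.transform import Rotation as R
def st():
    s=read_state();r=R.from_quat(s["ee_rot"]);x=r.as_matrix()[:,0]
    return s,s["position"],r,np.degrees(np.arctan2(x[1],x[0]))
def togo(P,yaw=None):
    s,p,r,y=st()
    print("t",s["clock"].round(2),"pos",p.round(1),"yaw",y.round(2),"F",s["contact_force"].round(1),"T",s["wrist_torque"].round(2),"w",s["gripper_width"].round(1),"q",s["joints"].round(2))
    print("tool shift cm",(r.inv().apply(np.array(P)-p)/10).round(2),"tool z turn deg",None if yaw is None else round(y-yaw,2),"tilt z",r.as_matrix()[:,2].round(4))
E
python3 -c "
from h import *
d=get_image('top');print(onz(d,(220.8,267.1),22),onz(d,(370.4,265.8),100))
togo([522,164.5,150],-13.7)"
```

```text
[521.94472582 164.00417485] [ 537.05543999 -152.50303307]Traceback (most recent call last):
  File "<string>", line 4, in <module>
    togo([522,164.5,150],-13.7)
    ~~~~^^^^^^^^^^^^^^^^^^^^^^^
  File "h.py", line 25, in togo
    print("t",s["clock"].round(2),"pos",p.round(1),"yaw",y.round(2),"F",s["contact_force"].round(1),"T",s["wrist_torque"].round(2),"w",s["gripper_width"].round(1),"q",s["joints"].round(2))
              ^^^^^^^^^^^^^^^^
AttributeError: 'float' object has no attribute 'round'
```

```bash
sed -i 's/"t",s\["clock"\].round(2)/"t",round(float(s["clock"]),2)/; s/s\["gripper_width"\].round(1)/round(float(s["gripper_width"]),1)/' h.py
python3 -c "
from h import *
togo([522,164.5,150],-13.7)"
```

```text
t 0.25 pos [188.1 595.8 241.8] yaw -17.53 F [ 0.3  0.3 -0.1] T [ 0.01 -0.06 -0.01] w 85.2 q [ 1.52  0.39  0.01 -0.   -1.19 -0.26]
tool shift cm [44.83 31.06  9.22] tool z turn deg -3.83 tilt z [-2.e-04 -1.e-03 -1.e+00]
```

servo_tool(
  rows=[
    [1,3.7,2.59,0.77,0,0,0],
    [1,3.7,2.59,0.77,0,0,0],
    [1,3.7,2.59,0.77,0,0,0],
    [1,3.7,2.59,0.77,0,0,0],
    [1,3.7,2.59,0.77,0,0,0],
    [1,3.7,2.59,0.77,0,0,0],
    [1,3.7,2.59,0.77,0,0,0],
    [1,3.7,2.59,0.77,0,0,0],
    [1,3.7,2.59,0.77,0,0,0],
    [1,3.7,2.59,0.77,0,0,0],
    [1,3.7,2.59,0.77,0,0,0],
    [1,3.7,2.59,0.77,0,0,0],
  ],
)

```text
clock: 1.45
position: [518.9, 164.4, 149.8]
ee_rot: [0.988, -0.152, 0.0, -0.0]
contact_force: [0.2, 0.1, 0.9]
gripper_width: 85.7
```

servo_tool(
  rows=[
    [1,0,0,0,0,0,-3.8],
    [1,0,0,0,0,0,0],
    [1,0,0,0,0,0,0],
  ],
)

```text
clock: 1.75
position: [517.9, 166.1, 149.9]
ee_rot: [0.993, -0.12, 0.0, -0.0]
contact_force: [0.1, -0.6, 0.7]
gripper_width: 85.4
```

```bash
python3 -c "
from h import *
togo([522,164.5,70],-13.7)
d=get_image('wrist');print(np.round(d['extrinsics'][:3,3],1))
im=d['image'][...,::-1].copy();cv2.imwrite('pics/w1.png',cv2.convertScaleAbs(im,alpha=1.8,beta=10))
for z,r in((24.5,34),(0,0)): print(z,proj(d,[522,164.5,z],True).round(1))
"
```

```text
t 1.75 pos [517.9 166.1 149.9] yaw -13.79 F [ 0.1 -0.6  0.7] T [0.06 0.02 0.01] w 85.4 q [ 0.61  0.34 -0.32 -0.   -0.91  0.72]
tool shift cm [0.44 0.06 7.99] tool z turn deg -0.09 tilt z [ 0.e+00  1.e-04 -1.e+00]
[586.8 148.8 282.3]
24.5 [276.4 192.7]
0 [276.4 185.8]
```

View pics/w1.png

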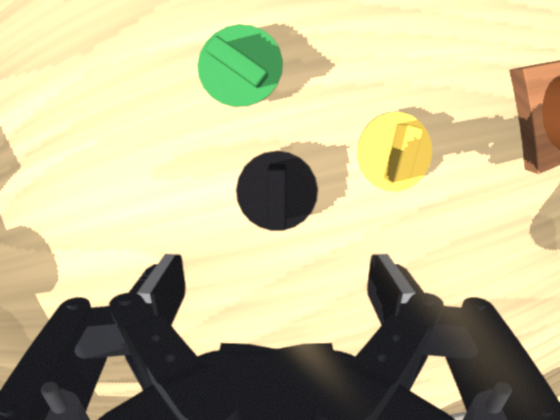

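servo_tool(
  rows=[
    [0.6,0.47,0.06,2.8,0,0,0],
    [0.6,0,0,2.8,0,0,0],
    [0.6,0,0,2.8,0,0,0],
    [0.6,0,0,1.7,0,0,0],
    [0.6,0,0,1.0,0,0,0],
    [0.6,0,0,0,0,0,0],
    [0.6,0,0,0,0,0,0],
    [0.6,0,0,0,0,0,0],
  ],
)

```text
clock: 2.6
position: [523.1, 165.0, 40.2]
ee_rot: [0.993, -0.119, 0.001, -0.001]
contact_force: [-0.9, 0.0, -0.4]
gripper_width: 51.4
```

servo_tool(
  rows=[
    [0.0,0,0,0,0,0,0],
    [0,0,0,0,0,0,0],
    [0,0,0,0,0,0,0],
    [0,0,0,0,0,0,0],
    [0,0,0,0,0,0,0],
    [0,0,0,0,0,0,0],
    [0,0,0,0,0,0,0],
    [0,0,0,0,0,0,0],
    [0,0,0,0,0,0,0],
    [0,0,0,0,0,0,0],
  ],
)

```text
clock: 3.6
position: [522.9, 164.5, 39.6]
ee_rot: [0.993, -0.119, 0.001, -0.0]
contact_force: [-0.6, -0.1, 5.3]
gripper_width: 12.8
```

```bash
python3 -c "
from h import *
togo([523,164.5,39],-13.7)
d=get_image('wrist')
im=d['image'][...,::-1].copy();cv2.imwrite('pics/w2.png',cv2.convertScaleAbs(im,alpha=1.8,beta=10))
"
```

```text
t 3.6 pos [522.9 164.5  39.6] yaw -13.7 F [-0.6 -0.1  5.3] T [ 0.01  0.2  -0.01] w 12.8 q [ 0.6   0.49 -0.42  0.   -0.66  0.73]
tool shift cm [ 0.01 -0.    0.06] tool z turn deg 0.0 tilt z [ 1.2e-03  5.0e-04 -1.0e+00]
```

View pics/w2.png

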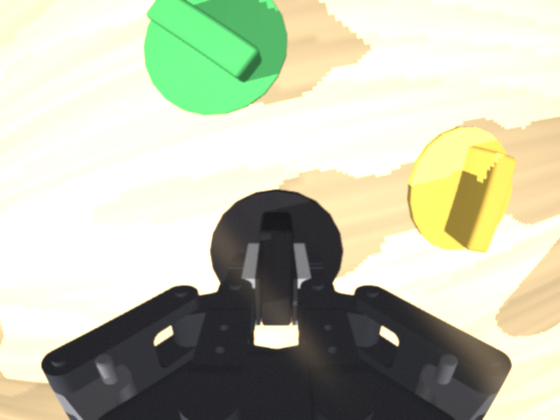

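servo_tool(
  rows=[
    [0,0,0,-0.5,0,0,0],
    [0,0,0,-2.0,0,0,0],
    [0,0,0,-4,0,0,0],
    [0,0,0,-4,0,0,0],
    [0,0,0,-4,0,0,0],
    [0,0,0,0,0,0,0],
    [0,0,0,0,0,0,0],
  ],
)

```text
clock: 4.35
position: [522.1, 164.3, 184.4]
ee_rot: [0.993, -0.12, 0.0, -0.001]
contact_force: [-1.0, 0.6, -1.0]
gripper_width: 13.1
```

```bash
python3 -c "
from h import *
togo([445,-130,185],-8)
"
```

```text
t 4.35 pos [522.1 164.3 184.4] yaw -13.75 F [-1.   0.6 -1. ] T [ 0.03 -0.    0.  ] w 13.1 q [ 0.6   0.3  -0.27 -0.   -1.    0.73]
tool shift cm [-0.49 30.42 -0.1 ] tool z turn deg -5.75 tilt z [ 6.0e-04  1.3e-03 -1.0e+00]
```

servo_tool(
  rows=[
    [0,-0.06,1.7,0,0,0,0],
    [0,-0.06,3.8,0,0,0,0],
    [0,-0.06,3.8,0,0,0,0],
    [0,-0.06,3.8,0,0,0,0],
    [0,-0.06,3.8,0,0,0,0],
    [0,-0.06,3.8,0,0,0,0],
    [0,-0.06,3.8,0,0,0,0],
    [0,-0.06,3.8,0,0,0,0],
    [0,0,2.0,0,0,0,0],
    [0,0,0,0,0,0,-5.8],
    [0,0,0,0,0,0,0],
    [0,0,0,0,0,0,0],
  ],
)

```text
clock: 5.55
position: [444.8, -129.2, 182.8]
ee_rot: [0.998, -0.07, -0.001, 0.0]
contact_force: [-0.2, 0.5, -0.8]
gripper_width: 13.0
```

```bash
python3 -c "
from h import *
togo([537,-152.5,185],-8)
d=get_image('wrist');np.savez('w3.npz',**d)
im=d['image'][...,::-1].copy()
c=proj(d,[537,-152.5,100],True).round().astype(int);print(c)
im=cv2.convertScaleAbs(im,alpha=1.6,beta=10)
a=im[max(c[1]-70,0):c[1]+70,c[0]-70:c[0]+70];print(a.shape,max(c[1]-70,0),c[0]-70)
cv2.imwrite('pics/w3.png',cv2.resize(a,None,fx=4,fy=4,interpolation=cv2.INTER_CUBIC))
"
```

```text
t 5.55 pos [ 444.8 -129.2  182.8] yaw -8.06 F [-0.2  0.5 -0.8] T [ 0.03 -0.02 -0.05] w 13.0 q [ 0.07  0.17 -0.46 -0.   -0.94  1.36]
tool shift cm [ 9.46  1.01 -0.25] tool z turn deg -0.06 tilt z [-2.8e-03  1.0e-04 -1.0e+00]
[291  75]
(140, 140, 3) 5 221
```

View pics/w3.png

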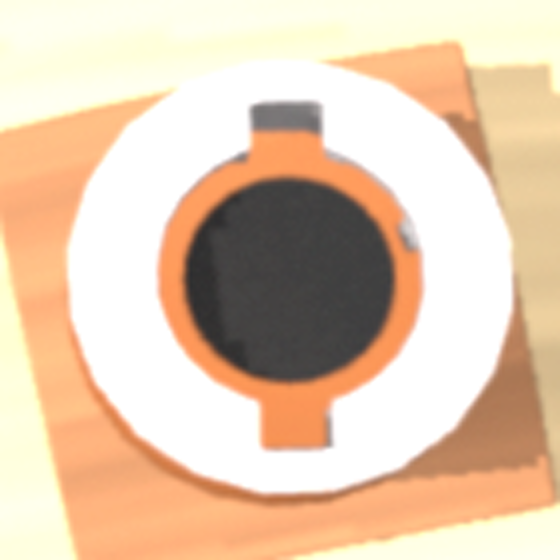

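```bash
python3 -c "
from h import *
d=dict(np.load('w3.npz'))
f=lambda x,y:onz(d,(x/4+221-.4,y/4+5-.4),100,True)
a,b=f(286.5,102),f(296.5,449);print(a,b,np.linalg.norm(a-b),(a+b)/2,np.degrees(np.arctan2(*(a-b)[::-1])))
l,r,t,bo=f(68,270),f(513,270),f(290,58),f(290,495);print(np.linalg.norm(l-r),(l+r)/2,np.linalg.norm(t-bo),(t+bo)/2)
# same camera: cap check, where does TCP-axis flange top project
"
```

```text
[ 567.06982138 -157.4485481 ] [ 508.96655298 -150.93099196] 58.46766915594993 [ 538.01818718 -154.18977003] -6.400224325101369
72.94366444990729 [ 539.31872573 -154.45913769] 73.88369440135013 [ 538.13552722 -153.99666135]
```

```bash
python3 -c "
from h import *
d=dict(np.load('w3.npz'));s,p,r,y=st()
for dx in(-2,0,2):
  print(dx,[proj(d,p+r.apply([dx+34*np.cos(a),34*np.sin(a),15.1]),True).round(1).tolist() for a in np.radians([0,80,-80])], proj(d,p+r.apply([dx+24,0,-10.9]),True).round(1))
togo([537.9,-153.7,145],-6.2)
"
```

```text
-2 [[274.7, 194.0], [341.5, 248.3], [208.2, 248.3]] [274.4 234.7]
0 [[274.7, 189.9], [341.8, 244.6], [207.9, 244.7]] [274.4 230.1]
2 [[274.7, 185.7], [342.1, 241.0], [207.6, 241.0]] [274.4 225.4]
t 5.6 pos [ 445.1 -128.9  183. ] yaw -8.01 F [-0.3  0.9 -0.6] T [-0.02 -0.05 -0.04] w 12.9 q [ 0.07  0.17 -0.46 -0.   -0.94  1.36]
tool shift cm [9.54 1.16 3.78] tool z turn deg -1.81 tilt z [-0.0022  0.     -1.    ]
```

servo_tool(
  rows=[
    [0,1.5,0.2,0,0,0,0],
    [0,2.5,0.25,0,0,0,0],
    [0,2.5,0.3,0,0,0,0],
    [0,2.0,0.3,0,0,0,0],
    [0,1.04,0.11,0,0,0,0],
    [0,0,0,1,0,0,-1.8],
    [0,0,0,1.5,0,0,0],
    [0,0,0,0.7,0,0,0],
    [0,0,0,0,0,0,0],
    [0,0,0,0,0,0,0],
  ],
)

```text
clock: 6.6
position: [538.8, -153.5, 152.3]
ee_rot: [0.999, -0.053, 0.0, 0.0]
contact_force: [0.5, 0.3, -0.5]
gripper_width: 12.4
```

```bash
python3 -c "
from h import *
togo([537.9,-153.7,134.6],-6.2)
"
```

```text
t 6.6 pos [ 538.8 -153.5  152.3] yaw -6.1 F [ 0.5  0.3 -0.5] T [-0.03 -0.01  0.01] w 12.4 q [ 0.01  0.36 -0.28  0.   -0.93  1.45]
tool shift cm [-0.09  0.03  1.77] tool z turn deg 0.1 tilt z [ 3.e-04 -3.e-04 -1.e+00]
```

Descend toward the rim (TCP z ≈ 134.6 is h 95), gently, feeling the force.

servo_tool(
  rows=[
    [0,-0.07,0.02,0.5,0,0,0],
    [0,0,0,0.5,0,0,0],
    [0,0,0,0.3,0,0,0],
    [0,0,0,0.2,0,0,0],
    [0,0,0,0.1,0,0,0],
    [0,0,0,0.1,0,0,0],
    [0,0,0,0.1,0,0,0],
    [0,0,0,0,0,0,0],
  ],
)

```text
clock: 7.4
position: [538.0, -153.7, 133.9]
ee_rot: [0.999, -0.053, -0.0, -0.0]
contact_force: [-0.2, -0.3, -0.5]
gripper_width: 12.5
```

```bash
python3 -c "
from h import *
togo([538,-153.7,131.6],-6.2)
"
```

```text
t 7.4 pos [ 538.  -153.7  133.9] yaw -6.12 F [-0.2 -0.3 -0.5] T [-0.02 -0.02 -0.  ] w 12.5 q [ 0.01  0.38 -0.3  -0.   -0.89  1.45]
tool shift cm [-0.   -0.    0.23] tool z turn deg 0.08 tilt z [-0.  0. -1.]
```

servo_tool(
  rows=[
    [0,0,0,0.1,0,0,0],
    [0,0,0,0.1,0,0,0],
    [0,0,0,0.1,0,0,0],
    [0,0,0,0,0,0,0],
  ],
)

```text
clock: 7.8
position: [538.1, -153.7, 131.3]
ee_rot: [0.999, -0.053, 0.0, 0.0]
contact_force: [-0.8, 0.8, 2.2]
gripper_width: 13.1
```

servo_tool(
  rows=[
    [0,0,0,0.1,0,0,0],
    [0,0,0,0.1,0,0,0],
    [0,0,0,0.1,0,0,0],
    [0,0,0,0,0,0,0],
  ],
)

```text
clock: 8.2
position: [538.1, -153.7, 128.1]
ee_rot: [0.999, -0.053, 0.0, 0.0]
contact_force: [-1.4, 0.8, 4.0]
gripper_width: 13.2
```

```bash
python3 -c "
from h import *
togo([538,-153.7,121.6],-6.2)
"
```

```text
t 8.2 pos [ 538.1 -153.7  128.1] yaw -6.11 F [-1.4  0.8  4. ] T [ 0.31  0.46 -0.02] w 13.2 q [ 0.01  0.38 -0.31  0.   -0.88  1.45]
tool shift cm [-0.01 -0.    0.65] tool z turn deg 0.09 tilt z [ 2.e-04 -1.e-04 -1.e+00]
```

servo_tool(
  rows=[
    [0,0,0,0.15,0,0,0],
    [0,0,0,0.15,0,0,0],
    [0,0,0,0.15,0,0,0],
    [0,0,0,0.1,0,0,0],
    [0,0,0,0,0,0,0],
  ],
)

```text
clock: 8.7
position: [538.1, -153.7, 122.8]
ee_rot: [0.999, -0.053, 0.0, 0.0]
contact_force: [-3.9, 1.0, 6.7]
gripper_width: 12.7
```

servo_tool(
  rows=[
    [0,0,0,0.07,0,0,0],
    [0,0,0,0,0,0,0],
    [0,0,0,0,0,0,0],
  ],
)

```text
clock: 9.0
position: [538.1, -153.8, 122.3]
ee_rot: [0.999, -0.053, 0.0, 0.0]
contact_force: [-3.3, 0.9, 7.0]
gripper_width: 12.8
```

```bash
python3 -c "
from h import *
togo([538,-153.7,121.6],-6.2)
"
```

```text
t 9.0 pos [ 538.1 -153.8  122.3] yaw -6.11 F [-3.3  0.9  7. ] T [0.45 0.77 0.02] w 12.8 q [ 0.01  0.39 -0.32  0.   -0.86  1.45]
tool shift cm [-0.01 -0.    0.07] tool z turn deg 0.09 tilt z [ 3.e-04 -2.e-04 -1.e+00]
```

servo_tool(
  rows=[
    [0,-0.05,0,0.06,0,0,0],
    [0,0,0,0,0,0,2],
    [0,0,0,0,0,0,3],
    [0,0,0,0,0,0,3],
    [0,0,0,0,0,0,0],
  ],
)

```text
clock: 9.5
position: [538.7, -154.0, 122.2]
ee_rot: [0.992, -0.123, 0.002, 0.0]
contact_force: [-0.7, -0.1, 7.3]
gripper_width: 12.6
```

```bash
python3 -c "
from h import *
togo([538,-153.7,121.6],-50.6)
"
```

```text
t 9.5 pos [ 538.7 -154.   122.2] yaw -14.13 F [-0.7 -0.1  7.3] T [ 0.04  0.28 -0.05] w 12.6 q [ 0.01  0.39 -0.32  0.   -0.86  1.31]
tool shift cm [-0.08 -0.01  0.06] tool z turn deg 36.47 tilt z [ 3.e-03 -9.e-04 -1.e+00]
```

servo_tool(
  rows=[
    [0,0,0,0.04,0,0,4],
    [0,0,0,0,0,0,4],
    [0,0,0,0,0,0,4],
    [0,0,0,0,0,0,0],
  ],
)

```text
clock: 9.9
position: [539.1, -154.1, 122.0]
ee_rot: [0.974, -0.226, 0.002, 0.0]
contact_force: [-0.9, -0.2, 6.6]
gripper_width: 12.7
```

```bash
python3 -c "
from h import *
togo([538,-153.7,121.6],-50.6)
"
```

```text
t 9.9 pos [ 539.1 -154.1  122. ] yaw -26.15 F [-0.9 -0.2  6.6] T [-0.    0.2  -0.03] w 12.7 q [ 0.01  0.39 -0.32  0.   -0.86  1.1 ]
tool shift cm [-0.12  0.01  0.04] tool z turn deg 24.45 tilt z [ 0.0039 -0.0012 -1.    ]
```

servo_tool(
  rows=[
    [0,0,0,0.02,0,0,4],
    [0,0,0,0,0,0,4],
    [0,0,0,0,0,0,4],
    [0,0,0,0,0,0,4],
    [0,0,0,0,0,0,0],
  ],
)

```text
clock: 10.4
position: [539.2, -154.1, 121.8]
ee_rot: [0.933, -0.36, 0.002, -0.0]
contact_force: [0.1, 0.2, 7.1]
gripper_width: 12.8
```

servo_tool(
  rows=[
    [0,0,0,0,0,0,4],
    [0,0,0,0,0,0,4.4],
    [0,0,0,0,0,0,0],
    [0,0,0,0,0,0,0],
  ],
)

```text
clock: 10.8
position: [539.3, -154.1, 121.9]
ee_rot: [0.905, -0.426, 0.002, -0.0]
contact_force: [0.2, -1.0, 7.3]
gripper_width: 13.1
```

```bash
python3 -c "
from h import *
togo([538,-153.7,121.6],-50.6)
"
```

```text
t 10.8 pos [ 539.3 -154.1  121.9] yaw -50.49 F [ 0.2 -1.   7.3] T [-0.1   0.12 -0.11] w 13.1 q [ 0.01  0.39 -0.32  0.   -0.86  0.68]
tool shift cm [-0.11  0.07  0.03] tool z turn deg 0.11 tilt z [ 0.0043 -0.0011 -1.    ]
```

servo_tool(
  rows=[
    [0,0,0,-0.1,0,0,0],
    [0,0,0,-0.1,0,0,0],
    [0,0,0,-0.1,0,0,0],
    [0,0,0,0,0,0,0],
  ],
)

```text
clock: 11.2
position: [539.3, -154.1, 124.7]
ee_rot: [0.905, -0.426, 0.002, -0.0]
contact_force: [0.8, -0.1, 6.9]
gripper_width: 13.1
```

servo_tool(
  rows=[
    [0,0,0,-0.07,0,0,0],
    [0,0,0,0,0,0,0],
    [0,0,0,0,0,0,0],
  ],
)

```text
clock: 11.5
position: [539.3, -154.1, 125.3]
ee_rot: [0.905, -0.426, 0.002, -0.0]
contact_force: [-0.2, -1.2, 6.6]
gripper_width: 13.0
```

```bash
python3 -c "
from h import *
togo([538,-153.7,125.6],-50.6)
"
```

```text
t 11.5 pos [ 539.3 -154.1  125.3] yaw -50.49 F [-0.2 -1.2  6.6] T [-0.1   0.01 -0.04] w 13.0 q [ 0.01  0.39 -0.31  0.   -0.87  0.68]
tool shift cm [-0.11  0.07 -0.03] tool z turn deg 0.11 tilt z [ 0.0042 -0.0011 -1.    ]
```

servo_tool(
  rows=[
    [0,0,0,-0.05,0,0,0],
    [0,0,0,0,0,0,0],
    [0,0,0,0,0,0,0],
  ],
)

```text
clock: 11.8
position: [539.3, -154.1, 125.6]
ee_rot: [0.905, -0.426, 0.002, -0.0]
contact_force: [0.2, -0.9, 5.4]
gripper_width: 12.8
```

servo_tool(
  rows=[
    [0.25,0,0,0,0,0,0],
    [0.5,0,0,0,0,0,0],
    [0.5,0,0,0,0,0,0],
    [0.5,0,0,0,0,0,0],
    [0.5,0,0,0,0,0,0],
    [0.5,0,0,0,0,0,0],
  ],
)

```text
clock: 12.4
position: [537.4, -153.6, 124.6]
ee_rot: [0.904, -0.427, -0.0, 0.0]
contact_force: [0.2, 0.3, 0.3]
gripper_width: 42.6
```

servo_tool(
  rows=[
    [0.5,0,0,-1,0,0,0],
    [0.5,0,0,-2,0,0,0],
    [0.5,0,0,-3,0,0,0],
    [0.5,-2,0,-3,0,0,0],
    [0.5,-4,0,-1,0,0,0],
    [0.5,-4,0,0,0,0,0],
    [0.5,0,0,0,0,0,0],
    [0.5,0,0,0,0,0,0],
  ],
)

```text
clock: 13.2
position: [474.0, -76.0, 226.0]
ee_rot: [0.905, -0.426, 0.001, -0.001]
contact_force: [0.0, -0.8, -0.6]
gripper_width: 42.6
```

```bash
python3 -c "
from h import *
togo([538,-153.7,125.6],-50.6)
d=get_image('wrist');np.savez('w4.npz',**d);im=cv2.convertScaleAbs(d['image'][...,::-1],alpha=1.8,beta=20)
t=get_image('side');ti=cv2.convertScaleAbs(t['image'][...,::-1],alpha=1.8,beta=20)
c=proj(d,[538.5,-154,110],True).round().astype(int);e=proj(t,[538.5,-154,110]).round().astype(int);print(c,e)
f=lambda i,c,n:cv2.resize(i[max(0,c[1]-n):c[1]+n,max(0,c[0]-n):c[0]+n],(400,400),interpolation=cv2.INTER_CUBIC)
cv2.imwrite('pics/w4.png',np.hstack([f(im,c,70),f(ti,e,50)]))
for h in(83,86,92): print(h,proj(t,[538.5,-154,h+50.5]).round(1))
"
```

```text
t 13.2 pos [474. -76. 226.] yaw -50.42 F [ 0.  -0.8 -0.6] T [-0.04 -0.05  0.  ] w 42.6 q [ 0.18  0.15 -0.36  0.   -1.06  0.51]
tool shift cm [10.05  0.04 10.06] tool z turn deg 0.18 tilt z [ 2.5e-03  1.0e-04 -1.0e+00]
[276  71] [235 273]
83 [233.5 262.5]
86 [233.3 261.1]
92 [233.  258.4]
```

View pics/w4.png

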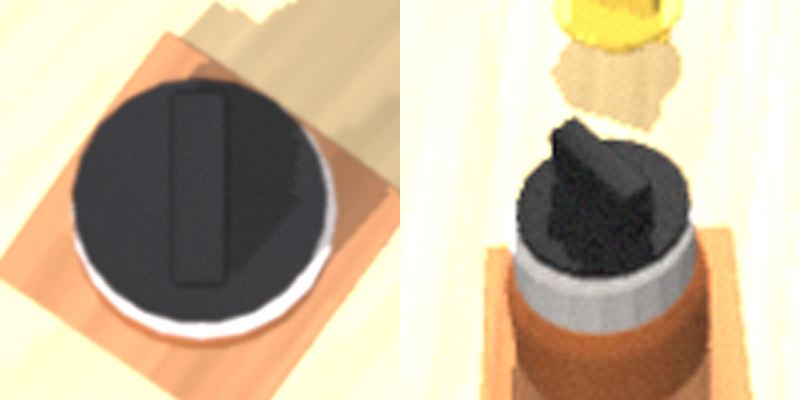

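```bash
python3 -c "
from h import *
import numpy as np
t=get_image('side');im=t['image'].max(2)
a=np.linspace(0,2*np.pi,180)
sh=lambda z,r,c:np.array([proj(t,[c[0]+r*np.cos(x),c[1]+r*np.sin(x),z]) for x in a])
for c in((538.5,-154),):
 S=sh(100,36,c);H=sh(25,41,c);print('shell top bottom/left/right',S.max(0),S.min(0))
 for h in(83,86,92):
  T=sh(h+24.5,34,c);B=sh(h+19.5,34,c);print(h,'top row',T[:,1].min().round(1),'bottom row',B[:,1].max().round(1),'L/R',T[:,0].min().round(1),T[:,0].max().round(1),'bar ends top',[proj(t,[c[0]+s*24*np.cos(np.radians(-50.4)),c[1]+s*24*np.sin(np.radians(-50.4)),h+50.5]).round(1) for s in(1,-1)])
for u in(225,235,245): print(u,im[250:310,u].tolist())
w=dict(np.load('w4.npz'))
for h in(83,86,92): print(h,[proj(w,[538.5+34*np.cos(b),-154+34*np.sin(b),h+24.5],True).round(1) for b in np.radians([-50.4,129.6,39.6,-140.4])])
"
```

```text
shell top bottom/left/right [258.13415318 295.81212698] [211.67784132 259.84232738]
83 top row 257.6 bottom row 293.7 L/R 212.5 256.7 bar ends top [array([243.4, 271.6]), array([224. , 253.8])]
86 top row 256.3 bottom row 292.4 L/R 212.2 256.6 bar ends top [array([243.3, 270.3]), array([223.8, 252.4])]
92 top row 253.8 bottom row 289.9 L/R 211.8 256.5 bar ends top [array([243. , 267.5]), array([223.5, 249.7])]
225 [206, 205, 198, 158, 79, 25, 24, 20, 21, 14, 8, 5, 10, 12, 9, 11, 7, 12, 8, 13, 12, 11, 14, 12, 11, 11, 14, 12, 7, 14, 12, 12, 12, 12, 26, 25, 27, 24, 26, 19, 14, 63, 103, 105, 108, 101, 89, 90, 91, 89, 91, 87, 89, 90, 91, 94, 90, 86, 87, 86]
235 [129, 131, 161, 205, 205, 203, 192, 134, 35, 32, 34, 31, 30, 32, 30, 30, 26, 21, 10, 11, 6, 9, 5, 12, 7, 12, 14, 8, 9, 9, 9, 16, 10, 11, 11, 9, 7, 12, 15, 14, 12, 12, 41, 83, 102, 102, 99, 89, 87, 87, 85, 84, 87, 88, 87, 93, 92, 89, 90, 87]
245 [120, 120, 119, 118, 115, 143, 181, 193, 159, 42, 32, 33, 33, 34, 35, 31, 26, 30, 33, 30, 14, 6, 11, 6, 9, 4, 9, 9, 9, 4, 9, 6, 12, 15, 12, 6, 13, 9, 7, 15, 61, 107, 107, 97, 83, 74, 77, 76, 76, 76, 77, 78, 78, 78, 90, 87, 82, 80, 82, 81]
83 [array([276. ,  29.3]), array([276. , 115.7]), array([231.4,  72.6]), array([320.7,  72.6])]
86 [array([276. ,  28.4]), array([276. , 115.7]), array([230.8,  72.2]), array([321.2,  72.1])]
92 [array([276. ,  26.4]), array([276. , 115.8]), array([229.7,  71.3]), array([322.3,  71.2])]
```

```bash
python3 -c "
from bench import *
print(job_done())"
```

```text
the job is handed in; nothing more can be done
None
```

The black cap is on the wax jar and, by every check I made, locked. I handed the job in at about 13 s on the robot's clock.

**Fitting and turning:** I gripped the cap by its bar and aligned it by camera to the notch line, about -6.3° in world yaw. The lugs dropped straight in with no rim contact at h 95, so I did not have to turn the cap to find the notches. I pressed to about h 82.3, turned it 44.4° (0.775 rad) clockwise, eased up and let go. The highest force in any reading was about 8 N.

**Last checks:**
- **Lift before release:** the cap rose freely to about h 86 with the spring still pushing up, so it was not caught under the hump.
- **Side camera after release:** the cap's lower edge is at pixel row 292, against 292.4 predicted for h 86, 293.7 for h 83 and 289.9 for h 92. With the camera good to only about 2 mm, this rules out a popped-out cap. The low position is ruled out mainly by the lift check.
- **Wrist camera:** the cap sits level, with the bar at about -50°, which matches the turn.
- **Birds and sanding block:** the arm stayed well away from them, but I took no final picture to confirm they had not moved.

The two cameras disagreed by about 1.5 mm and 1° on the jar's position and notch line, which is within the play of the fit. No check failed.

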